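# Release the till's coin tray and catch it before the cup

### The arm

A 7-joint arm with a two-finger parallel gripper is mounted at the origin on a cart in front of the work surface, level with it; the furniture and walls round the work are solid. World frame = base frame: x ahead of the robot, y to its left, z up, the work surface at z = 0. Lengths are in m, angles in rad, forces in N, time in s.
With the tool pointing down it reaches from about 0.425 to 0.925 m from the base axis. Payload 6.8 kg.
Tool frame: the origin (TCP) lies midway between the tips of the shut fingers; the grasp point (between the pads) lies 19 mm behind it; z points along the fingers, y is the line along which they close (so a half turn about z gives the same grasp; the last joint's range is limited). The gripper opens to 85 mm and grips with 20 to 120 N. Pads are 22 mm wide; open, the fingers measure 114 mm over their backs; the gripper's body (76 mm by 85 mm) begins 54 mm behind the grasp point. The pads swing forward as they close: fully open they stand 13 mm farther back than shut.
Start: joints at [1.176, 0.477, 0.022, 1.555, -0.011, 1.109, -0.083], TCP at [0.191, -0.647, 0.231] pointing down, gripper open.
Joint ranges: [-2.96, 2.96], [-0.34, 2.1], [-1.41, 1.46], [0.24, 2.44], [-1.37, 4.51], [0.17, 1.92], [-2.96, 2.96]. Speed limits (rad/s): [2.39, 2.39, 3.14, 3.14, 3.14, 3.14, 3.14].

### API

Orientations are given as a unit quaternion [w, x, y, z].
In Python, from station import * gives the robot as it stands.
- The arm moves only by the shell command python3 -m creep 'ROWS' [FORCE]. ROWS is JSON, a list of rows, each a list of 7 numbers: the gripper command: -1 is shut, 1 is fully open, values between are in proportion, then the shift along the world's x, y, z in mm, then the turn, a rotation vector about the world's x, y, z in rad. A call has 1 to 5 rows; each row shifts and turns the commanded pose from where the row before left it; what a row does not reach is not made up. A row lasts 1/8 s, in which the tool goes at most 62.5 mm and 10.7 degrees, less where a joint would pass 70% of its speed; a pose out of reach is approached as far as the arm can. A call is refused whole if a number of a shift passes 62.5 or a number of a turn 0.188, either way. A call with a gripper value outside its range is refused whole. The fingers move at their own pace and stop on an object; FORCE is the grip in N (left out, the last holds). Time passes only in rows, so rows that do not move let the fingers close. It gives the time, the measured TCP pose, the force, the opening and the grip force at its end, in the units of the state.
- get_obs(): the state, without advancing time (a new reading comes with each control period).
- read_camera(name): name is "side" or "top"; returns (picture, depth): 384x512x3 uint8, red, green, blue; 384x512 float32, m along the optical axis (not along the pixel's ray), 0 where there is no reading.
- camera_params(name): a dict with "intrinsics" (3x3 intrinsics, pixels), "cam_to_world" (4x4, takes a point from camera to world coordinates). Camera axes: x right, y up, looking along -z (the intrinsics and any distortion apply to the point x, -y, -z); pixel columns grow to the right and rows downward; lengths in m; the calibration is good to about 2 mm. A picture is of the moment at which its call begins. camera_params takes no time and is no camera call.
- hand_in(): hands the job in; it is judged then, once.
The state is a dict: "t": time; "q": joint angles; "joint_vel": joint speeds; "joint_torque": joint torques, N m; "eef_pos": TCP position; "tool_rot": TCP orientation; "contact_force": force on the tool from outside, world axes, zero at the start; "torque": the same for the moment, N m; "gripper_width": opening from 0.0 (shut) to 1.0 (fully open); "grasp_force": force on a finger pad.
Only numpy, scipy, OpenCV 4.12 (cv2) and the standard library are available. Lean on these libraries where they do the work, as an engineer would, in place of code of your own. Each camera call takes 0.05 s, during which the arm holds its last target. There are 200 camera calls.

### The job

Press the release button of the small till so that its sprung coin tray comes out, and stop the tray with a finger once the whole front row of coins shows but before the tray touches the cup standing in its way. Finish while holding it there: a finger stays against the tray's front, because the tray runs on by itself if let go. Do not shove, knock over or lift the cup, the candle, the pumpkin or the shaker.

Things in the scene. Friction and masses are not known exactly. Their poses are not given: they have to be found in the camera images.
- till: small dark till fixed to the bench. Origin on the bench under the middle of the CLOSED tray's front face; x points into the till (the tray comes out along -x), z up. Housing: x 3 to 105, y -52 to 82, 63 mm high. A low console beside the tray's path (x -70 to 10, y 50 to 82, 22 mm high) carries the button. The tray's path is y -45 to 45 mm at x below 0
- release_top (a point): centre of the top of the round release button, a bare metal cap 24 mm across on the console, at x -42, y 66 mm in the till's frame, 34 mm above the bench when up. Pressed straight down; it lets the tray go about 4 mm down (travel 8 mm; about 3.5 N there, 5 N at the bottom)
- release (a joint): how far the button is pressed, m: 0 up, 0.008 fully down; it springs back
- tray_face (a point): centre of the coin tray's flat front face, 28.5 mm above the bench. The face is 90 mm wide (till's y) and reaches from 6 to 51 mm above the bench. When closed it lies at x 0 in the till's frame; it moves with the tray
- coin_tray (a joint): how far the tray is out, m: 0 closed and latched, 0.095 the end of its run. The front row of coins shows whole from 0.022. Once let go it runs out by itself at about 20 mm/s (damped spring, 4 N) and does not latch again. A finger put in its path before the press stops it too
- cup: loose orange cup, 58 mm across the bowl, 87 mm with its handle, 56 mm high, upright across the tray's path; origin under the middle of its 87 mm length (the bowl's centre is 14 mm from it along the cup's +y, the handle is at -y). Its nearest side is about 80 to 92 mm in front of the closed tray face, so a tray left to run out pushes it
- candle: loose white battery candle, 39 mm across, 61 mm high, bystander; origin under its centre
- pumpkin: loose small white pumpkin, 51 mm across, 49 mm high, bystander; origin under its centre
- shaker: loose sugar shaker, 44 mm across, 90 mm high, bystander; origin under its centre

How it is judged:
On the way, in this order (a step that is already met when the one before it is completed fails the run):
1. the button is pressed with a finger (value of joint release above 0.0025 m and contact force between the fingers and release above 0.5 N), for 0.02 s.
2. the tray has come out and a finger has stopped it (value of joint coin_tray above 0.02 m and velocity of joint coin_tray below 0.004 m/s and contact force between the fingers and coin_tray above 1 N), for 0.2 s.
At the end, for the whole second after the job is handed in: the coin tray is 20 to 90 mm out and still (under 4 mm/s), a finger holds it with more than 1 N, it does not touch the cup, the cup stands upright within 12 mm of its place, and the candle, pumpkin and shaker are within 15 mm of theirs (all of step 2 and value of joint coin_tray below 0.09 m and velocity of joint coin_tray above -0.004 m/s and contact force between coin_tray and cup below 0.1 N and distance of cup from where it was at the start of the episode below 0.012 m and angle between cup's own z axis and vertical below 0.15 rad and distance of each of candle, pumpkin, shaker from where it was at the start of the episode below 0.015 m); the arm keeps its last pose, push and grip.
It fails at once if the tray touched the cup (contact force between coin_tray and cup above 0.1 N).
It fails at once if the tray ran out to its end (value of joint coin_tray above 0.092 m).
It fails at once if the cup was shoved, lifted or tipped (distance of cup from where it was at the start of the episode above 0.012 m or angle between cup's own z axis and vertical above 0.3 rad).
It fails at once if a bystander was disturbed (distance of any of candle, pumpkin, shaker from where it was at the start of the episode above 0.015 m).
It also fails if it takes over 32 s, if anything falls off the work surface, if the arm or the gripper's body presses on something with over 40 N, if the wrist force passes 120 N, or if a joint passes its speed limit or range.

## Working session

There is one attempt and no reset: what is moved stays moved. The work goes in short steps, Python scripts to look and compute and a shell command to move; the robot and the scene stay as the last step left them, time stands still between calls to the robot, and variables do not carry over. Pictures are saved under pics/ and viewed, at most 10 in all, crops included, and the job is handed in when it is done.

```bash
mkdir -p pics; python3 - <<'E'
from station import *
import cv2,numpy as np
ims=[]
for n in("top","side"):
    im,d=read_camera(n); np.savez(f"{n}.npz",im=im,d=d); cv2.imwrite(f"pics/{n}0.png",im[:,:,::-1])
    p=camera_params(n); print(n,np.round(p["intrinsics"],1).tolist(),np.round(p["cam_to_world"],3).tolist())
o=get_obs();print(o["t"],o["eef_pos"],o["tool_rot"],o["gripper_width"])
E
```

```text
top [[363.2, 0.0, 253.3], [0.0, 363.2, 195.4], [0.0, 0.0, 1.0]] [[-0.008, 0.99, -0.139, 0.339], [-1.0, -0.007, 0.011, -0.099], [0.01, 0.139, 0.99, 0.906], [0.0, 0.0, 0.0, 1.0]]
side [[417.5, 0.0, 248.8], [0.0, 417.5, 194.6], [0.0, 0.0, 1.0]] [[0.997, 0.04, -0.06, 0.401], [-0.072, 0.477, -0.876, -0.849], [-0.006, 0.878, 0.479, 0.474], [0.0, 0.0, 0.0, 1.0]]
0.1 [ 0.19080367 -0.64692777  0.2304308 ] [-7.83143089e-04  9.89730746e-01  1.42941976e-01 -1.70849555e-04] 1.0002510513428395
```

View pics/top0.png

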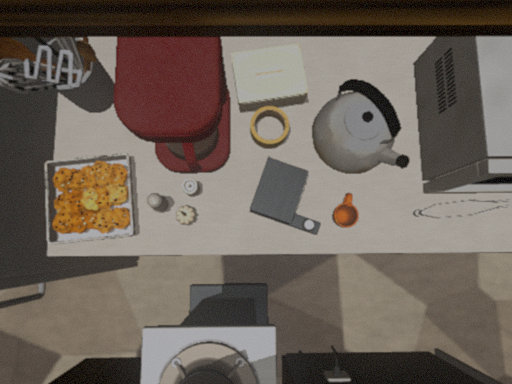

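View pics/side0.png

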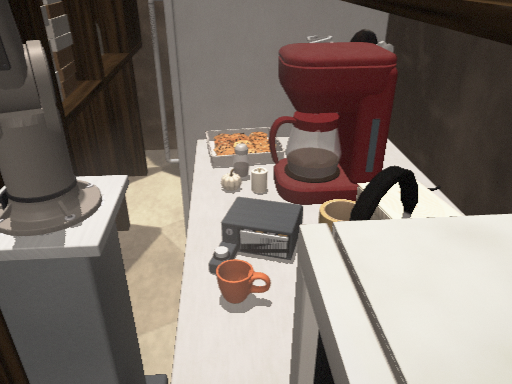

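The top view shows the till housing around (280,188), the button at (309,225), and the cup at (345,215) with its handle pointing up. The candle, pumpkin and shaker stand on the left at x < 200. The tray comes out to the right (world −y).

```bash
cat > h.py <<'E'
import numpy as np,cv2
from station import *
def ray(n,uv,z):
    p=camera_params(n);K=p["intrinsics"];T=np.array(p["cam_to_world"])
    uv=np.atleast_2d(uv).astype(float)
    d=np.c_[(uv[:,0]-K[0][2])/K[0][0],-(uv[:,1]-K[1][2])/K[1][1],-np.ones(len(uv))]@T[:3,:3].T
    return T[:3,3]+d*((z-T[2,3])/d[:,2])[:,None]
def cloud(n,d):
    p=camera_params(n);K=p["intrinsics"];T=np.array(p["cam_to_world"])
    v,u=np.mgrid[:384,:512]
    c=np.stack([(u-K[0][2])/K[0][0]*d,-(v-K[1][2])/K[1][1]*d,-d],-1)
    return c@T[:3,:3].T+T[:3,3]
E
python3 - <<'E'
from h import *
f=np.load("top.npz");P=cloud("top",f["d"]);im=f["im"].astype(int)
print("bench z",np.median(P[225:245,150:250,2]))
roi=np.zeros((384,512),bool);roi[150:245,240:330]=1
m=roi&(P[...,2]>.052)&(P[...,2]<.075)&(im.max(2)<110)
r=cv2.minAreaRect(np.argwhere(m)[:,::-1].astype(np.float32));print("house px",r,np.median(P[m][:,2]))
b=ray("top",cv2.boxPoints(r),.063)
print("house corners",b.round(4).tolist(),"centre",b.mean(0).round(4),"sides",np.linalg.norm(b[1]-b[0]),np.linalg.norm(b[2]-b[1]))
e=[b[1]-b[0],b[2]-b[1]]
for v in e: print("edge ang",np.degrees(np.arctan2(v[1],v[0])))
roi2=np.zeros((384,512),bool);roi2[212:238,298:322]=1
m2=roi2&(im.min(2)>110)&(P[...,2]>.015)
c=np.argwhere(m2)[:,::-1];print("button px",c.mean(0),len(c),ray("top",c.mean(0),.034).round(4),np.median(P[m2][:,2]))
m3=(im[...,0]-im[...,2]>70)&(P[...,2]>.01);m3[:,:325]=0;m3[:,370:]=0;m3[:185]=0;m3[240:]=0
q=P[m3];print("cup pts",len(q),q.min(0).round(3),q.max(0).round(3))
f=np.load("side.npz");P=cloud("side",f["d"]);im=f["im"].astype(int)
m2=np.zeros((384,512),bool);m2[240:262,208:235]=1;m2&=(im.min(2)>120)&(P[...,2]>.025)
c=np.argwhere(m2)[:,::-1];print("button side",c.mean(0),len(c),ray("side",c.mean(0),.034).round(4))
m3=(im[...,0]-im[...,2]>70);m3[:,:205]=0;m3[:,280:]=0;m3[:255]=0;m3[310:]=0
q=P[m3];print("cup side",len(q),np.percentile(q,[1,50,99],axis=0).round(3).tolist())
E
```

```text
bench z -0.00021981223266043237
house px ((289.9859924316406, 180.03945922851562), (57.41227722167969, 82.74739074707031), 19.5731258392334) 0.06261991230289232
house corners [[0.4244, -0.0986, 0.063], [0.6121, -0.1664, 0.063], [0.5639, -0.2949, 0.063], [0.3788, -0.2235, 0.063]] centre [ 0.4948 -0.1959  0.063 ] sides 0.19961146345877748 0.1372422149750508
edge ang -19.874473908348758
edge ang -110.57009222802236
button px [309.58510638 224.4787234 ] 94 [[ 0.39   -0.2435  0.034 ]] 0.03334929960272609
cup pts 263 [ 0.339 -0.353  0.01 ] [ 0.461 -0.099  0.906]
button side [220.65765766 250.96396396] 111 [[ 0.392  -0.2477  0.034 ]]
cup side 678 [[0.386, -0.357, 0.018], [0.427, -0.329, 0.05], [0.465, -0.301, 0.057]]
```

```bash
python3 - <<'E'
from h import *
f=np.load("top.npz");P=cloud("top",f["d"]);im=f["im"].astype(int)
m=(P[...,2]>.052)&(P[...,2]<.075)&(im.max(2)<110);m[:150]=0;m[245:]=0;m[:,:240]=0;m[:,330:]=0
m=cv2.morphologyEx(m.astype(np.uint8),cv2.MORPH_OPEN,np.ones((5,5)))
n,l,s,c=cv2.connectedComponentsWithStats(m);k=1+s[1:,4].argmax();m=l==k
W=ray("top",np.argwhere(m)[:,::-1],.063)[:,:2]
r=cv2.minAreaRect((W*1000).astype(np.float32));print("house mm",r)
a=np.radians(r[2]);
cands=[a+i*np.pi/2 for i in range(4)];th=min(cands,key=lambda t:-np.sin(t)+abs(np.cos(t))*0)
ex=np.array([np.cos(th),np.sin(th)]);ey=np.array([-ex[1],ex[0]])
ctr=np.array(r[0])/1000;O=ctr-.054*ex-.015*ey
B=np.array([.391,-.2455]);O2=B+.042*ex-.066*ey
print("yaw",np.degrees(th),"O house",O,"O button",O2,"button pred",O-.042*ex+.066*ey)
v=P[(f["d"]>0)&(P[...,2]>.008)&(P[...,2]<.06)&(im[...,0]-im[...,2]>60)]
v=v[(abs(v[:,0]-.42)<.08)&(abs(v[:,1]+.33)<.06)]
O=(O+O2)/2
L=(v[:,:2]-O)@np.c_[ex,ey];print("cup till mm",L.min(0)*1e3,L.max(0)*1e3,"world",v.min(0),v.max(0))
print("face pts out 0/.03/.06 ",[ (O-s*ex).round(4).tolist() for s in(0,.03,.06)],"ex",ex)
E
```

```text
house mm ((469.6389465332031, -169.29006958007812), (102.2462387084961, 133.37704467773438), 70.12554168701172)
yaw 70.12554168701172 O house [ 0.46538768 -0.22517322] O button [ 0.46734736 -0.22843891] button pred [ 0.38904032 -0.24223431]
cup till mm [-140.75109397  -34.23174958] [-84.29207489  47.29621868] world [ 0.38444227 -0.35463914  0.00806682] [ 0.46152888 -0.29830676  0.05780196]
face pts out 0/.03/.06  [[0.4664, -0.2268], [0.4562, -0.255], [0.446, -0.2832]] ex [0.33996035 0.94043977]
```

Plan: straddle the tray with the gripper partly open along the till's y. One finger presses the button while the other is already in the tray's path, so it stops the tray about 33 mm out. TCP target is about (0.430, −0.261), turned +0.936 rad about z.

```bash
python3 -m creep '[[0.7,30,48,-8,0,0,0.117],[0.7,30,48,-8,0,0,0.117],[0.7,30,48,-8,0,0,0.117],[0.7,30,48,-8,0,0,0.117],[0.7,30,48,-8,0,0,0.117]]'; python3 -m creep '[[0.7,30,48,-20,0,0,0.117],[0.7,30,48,-20,0,0,0.117],[0.7,29,48,-20,0,0,0.117],[0.7,0,0,-20,0,0,0],[0.7,0,0,0,0,0,0]]'; python3 - <<'E'
from h import *
o=get_obs();print(o["eef_pos"],o["tool_rot"],o["gripper_width"],o["contact_force"])
for n in("top","side"):
    im,d=read_camera(n);np.savez(n+"1.npz",im=im,d=d)
    c=im[130:260,220:380] if n=="top" else im[140:320,150:330]
    cv2.imwrite(f"pics/{n}1.png",cv2.resize(c[:,:,::-1],None,fx=3,fy=3))
E
```

```text
t: 0.72
eef_pos: [0.3415, -0.4057, 0.1909]
tool_rot: [-0.0, 0.906, 0.424, -0.0]
contact_force: [0.6, -0.2, -0.9]
gripper_width: 0.849
grasp_force: 0.0
t: 1.35
eef_pos: [0.4288, -0.2625, 0.1099]
tool_rot: [-0.002, 0.819, 0.574, -0.001]
contact_force: [-1.6, 0.1, -0.1]
gripper_width: 0.853
grasp_force: 0.0
[ 0.4288227  -0.26245419  0.10991258] [-0.00167046  0.81853551  0.5744529  -0.00083324] 0.8526192742048418 [-1.60856392  0.10543396 -0.06226086]
```

View pics/side1.png

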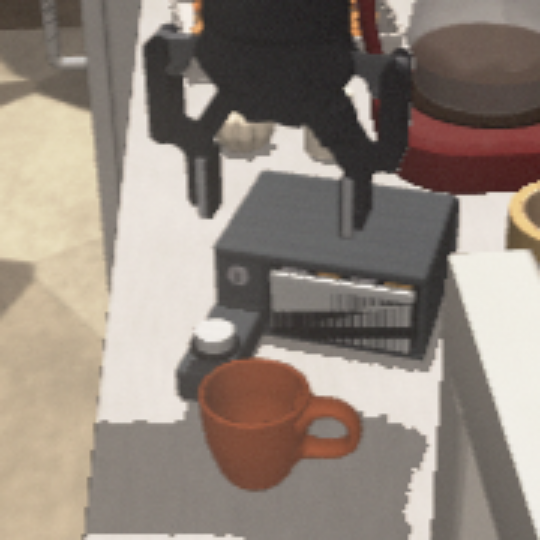

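View pics/top1.png

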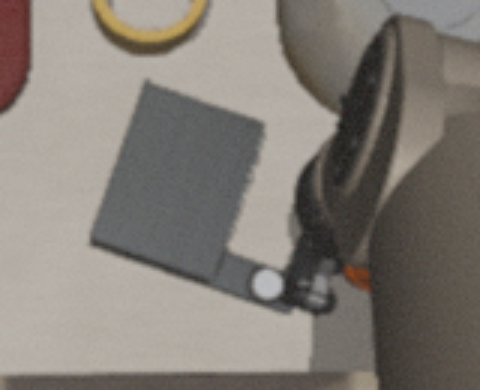

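The side crop shows the button finger's tip at crop (205,215), image (218,212), and the other finger's tip at crop (348,235), both in the air. The cup is clear of them. I'll check the tip positions and how high the arm is.

```bash
python3 - <<'E'
from h import *
f=np.load("side1.npz");P=cloud("side",f["d"])
for (u,v) in((205,212),(348,232)):
    x,y=150+u/3,140+v/3
    q=P[int(y)-3:int(y)+1,int(x)-2:int(x)+3].reshape(-1,3)
    print((x,y),q[q[:,2]>.07].round(3).tolist()[:6],[ray("side",(x,y),z).round(4).tolist()[0] for z in(.095,.105)])
E
```

```text
(218.33333333333331, 210.66666666666669) [[0.388, -0.261, 0.132], [0.39, -0.261, 0.132], [0.391, -0.263, 0.133], [0.393, -0.26, 0.131], [0.395, -0.258, 0.13], [0.388, -0.261, 0.13]] [[0.3907, -0.211, 0.095], [0.391, -0.2278, 0.105]]
(266.0, 217.33333333333331) [[0.463, -0.29, 0.132], [0.465, -0.289, 0.132], [0.466, -0.291, 0.133], [0.469, -0.286, 0.129], [0.47, -0.286, 0.13], [0.464, -0.288, 0.13]] [[0.4725, -0.2402, 0.095], [0.4706, -0.2563, 0.105]]
```

```bash
python3 -m creep '[[0.7,0,1,-20,0,0,0],[0.7,0,1,-20,0,0,0],[0.7,0,0,-20,0,0,0],[0.7,0,0,-8,0,0,0],[0.7,0,0,0,0,0,0]]'; python3 - <<'E'
from h import *
n="side"
im,d=read_camera(n);cv2.imwrite(f"pics/{n}2.png",cv2.resize(im[180:320,180:330,::-1],None,fx=4,fy=4))
E
```

```text
t: 2.08
eef_pos: [0.4299, -0.262, 0.0436]
tool_rot: [0.0, 0.819, 0.574, -0.0]
contact_force: [-0.2, 0.4, -0.1]
gripper_width: 0.85
grasp_force: 0.0
```

View pics/side2.png

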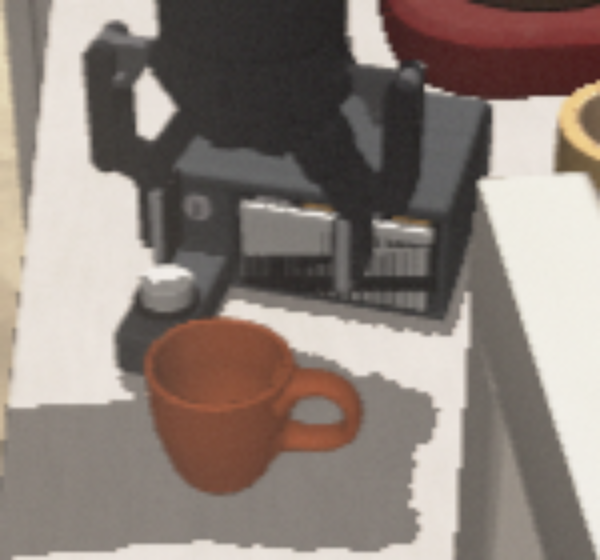

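The finger tip is just behind and above the button. The cap (crop 168,285) isn't hidden yet, so I'll check the geometry before pressing.

```bash
python3 - <<'E'
from h import *
im,d=read_camera("side");P=cloud("side",d);np.savez("side2.npz",im=im,d=d)
for u in(217,219,221,223):
    print(u,[(v,P[v,u].round(3).tolist()) for v in range(228,256,2)])
print("B finger");print([(v,P[v,266].round(3).tolist()) for v in range(236,262,3)])
E
```

```text
217 [(228, [0.388, -0.259, 0.09]), (230, [0.388, -0.258, 0.085]), (232, [0.388, -0.258, 0.081]), (234, [0.387, -0.253, 0.074]), (236, [0.387, -0.252, 0.069]), (238, [0.387, -0.255, 0.067]), (240, [0.387, -0.254, 0.062]), (242, [0.385, -0.17, -0.001]), (244, [0.385, -0.179, 0.001]), (246, [0.384, -0.184, -0.0]), (248, [0.386, -0.239, 0.035]), (250, [0.386, -0.244, 0.034]), (252, [0.386, -0.251, 0.035]), (254, [0.385, -0.253, 0.032])]
219 [(228, [0.391, -0.26, 0.09]), (230, [0.391, -0.259, 0.085]), (232, [0.391, -0.26, 0.083]), (234, [0.391, -0.26, 0.078]), (236, [0.391, -0.259, 0.073]), (238, [0.39, -0.26, 0.07]), (240, [0.39, -0.26, 0.066]), (242, [0.39, -0.26, 0.062]), (244, [0.39, -0.26, 0.058]), (246, [0.389, -0.232, 0.034]), (248, [0.389, -0.239, 0.034]), (250, [0.389, -0.245, 0.034]), (252, [0.389, -0.249, 0.033]), (254, [0.389, -0.254, 0.032])]
221 [(228, [0.395, -0.257, 0.088]), (230, [0.394, -0.258, 0.085]), (232, [0.394, -0.26, 0.082]), (234, [0.394, -0.258, 0.076]), (236, [0.394, -0.26, 0.074]), (238, [0.394, -0.258, 0.068]), (240, [0.394, -0.261, 0.067]), (242, [0.394, -0.
[... 223 characters left out ...]
5, 0.083]), (230, [0.398, -0.25, 0.079]), (232, [0.398, -0.252, 0.077]), (234, [0.397, -0.251, 0.072]), (236, [0.397, -0.252, 0.068]), (238, [0.397, -0.251, 0.064]), (240, [0.397, -0.25, 0.059]), (242, [0.397, -0.251, 0.055]), (244, [0.396, -0.211, 0.023]), (246, [0.396, -0.233, 0.034]), (248, [0.396, -0.241, 0.035]), (250, [0.396, -0.246, 0.034]), (252, [0.396, -0.252, 0.035]), (254, [0.396, -0.255, 0.033])]
B finger
[(236, [0.467, -0.288, 0.089]), (239, [0.467, -0.291, 0.085]), (242, [0.467, -0.288, 0.077]), (245, [0.468, -0.286, 0.07]), (248, [0.468, -0.289, 0.066]), (251, [0.468, -0.288, 0.059]), (254, [0.475, -0.226, 0.007]), (257, [0.475, -0.229, 0.001]), (260, [0.474, -0.238, 0.001])]
```

Alignment is good: the tips are at z ≈ 0.056 and the finger is centred within 5 mm of the button. Pressing now.

```bash
python3 -m creep '[[0.7,0,1,-10,0,0,0],[0.7,0,1,-9,0,0,0],[0.7,0,0,-4,0,0,0],[0.7,0,0,-3,0,0,0],[0.7,0,0,-3,0,0,0]]';python3 -m creep '[[0.7,0,0,0,0,0,0],[0.7,0,0,0,0,0,0]]'; python3 - <<'E'
from h import *
im,d=read_camera("side");cv2.imwrite("pics/side3.png",cv2.resize(im[180:320,180:330,::-1],None,fx=4,fy=4))
E
```

```text
t: 2.8
eef_pos: [0.4302, -0.2597, 0.0165]
tool_rot: [0.0, 0.819, 0.574, -0.001]
contact_force: [-9.8, 4.1, 57.3]
gripper_width: 0.851
grasp_force: 28.7
t: 3.05
eef_pos: [0.4302, -0.2597, 0.0169]
tool_rot: [0.0, 0.819, 0.574, -0.001]
contact_force: [-5.9, 3.0, 37.8]
gripper_width: 0.851
grasp_force: 18.4
```

View pics/side3.png

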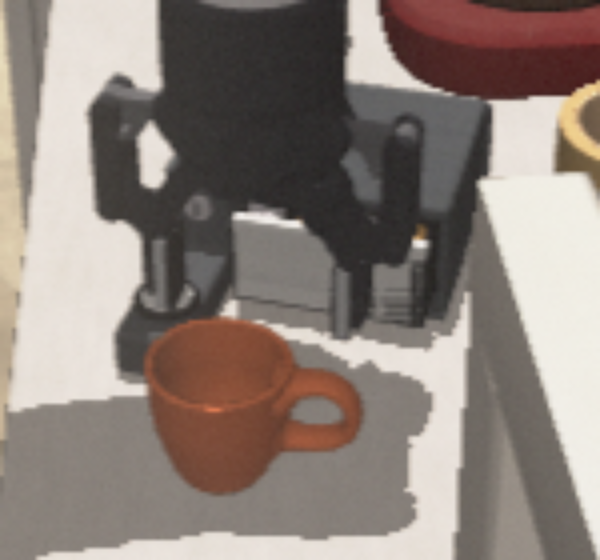

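The button is fully down and bottomed out. The tray has let go and is coming out towards the second finger at crop (342,330). I'll ease off about 3 mm and wait.

```bash
python3 -m creep '[[0.7,0,0,1.5,0,0,0],[0.7,0,0,1.5,0,0,0],[0.7,0,0,0,0,0,0],[0.7,0,0,0,0,0,0],[0.7,0,0,0,0,0,0]]';python3 -m creep '[[0.7,0,0,0,0,0,0],[0.7,0,0,0,0,0,0],[0.7,0,0,0,0,0,0],[0.7,0,0,0,0,0,0],[0.7,0,0,0,0,0,0]]';python3 -m creep '[[0.7,0,0,0,0,0,0],[0.7,0,0,0,0,0,0],[0.7,0,0,0,0,0,0],[0.7,0,0,0,0,0,0],[0.7,0,0,0,0,0,0]]';python3 -m creep '[[0.7,0,0,0,0,0,0],[0.7,0,0,0,0,0,0],[0.7,0,0,0,0,0,0],[0.7,0,0,0,0,0,0],[0.7,0,0,0,0,0,0]]'; python3 - <<'E'
from h import *
ex=np.array([.34,.94])
im,d=read_camera("side");cv2.imwrite("pics/side4.png",cv2.resize(im[180:320,180:330,::-1],None,fx=4,fy=4))
P=cloud("side",d)
for u,v in((250,240),(254,243)): print(P[v,u],(P[v,u,:2]-[.4664,-.2268])@ex)
E
```

```text
t: 3.72
eef_pos: [0.4301, -0.2596, 0.0175]
tool_rot: [0.0, 0.819, 0.574, 0.0]
contact_force: [-0.4, -0.1, 7.8]
gripper_width: 0.85
grasp_force: 3.7
t: 4.35
eef_pos: [0.4301, -0.2597, 0.0175]
tool_rot: [0.0, 0.819, 0.574, 0.0]
contact_force: [-1.1, -0.6, 7.3]
gripper_width: 0.849
grasp_force: 5.5
t: 4.97
eef_pos: [0.4301, -0.2597, 0.0175]
tool_rot: [0.0, 0.819, 0.574, 0.0]
contact_force: [-0.3, -0.5, 6.5]
gripper_width: 0.849
grasp_force: 5.5
t: 5.6
eef_pos: [0.4301, -0.2597, 0.0175]
tool_rot: [0.0, 0.819, 0.574, 0.0]
contact_force: [-0.5, -1.2, 8.1]
gripper_width: 0.852
grasp_force: 5.5
[ 0.44480863 -0.23746441  0.04735802] -0.017365616442935758
[ 0.45069999 -0.25252816  0.05113564] -0.029522476909209602
```

View pics/side4.png

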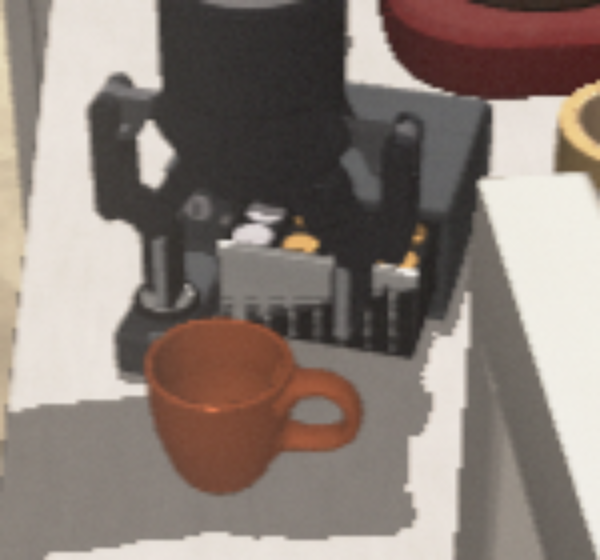

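The tray is out with the front row of coins showing. Its face rests on the finger at crop (342,320), clear of the cup. I'll check that it is still and how far out it is.

```bash
cat > m.py <<'E'
from h import *
ex=np.array([.34,.94]);ey=np.array([-.94,.34])
im,d=read_camera("side");P=cloud("side",d)
L=np.stack([(P[...,:2]-[.4664,-.2268])@ex,(P[...,:2]-[.4664,-.2268])@ey],-1)*1e3
m=(P[...,2]>.012)&(P[...,2]<.046)&(abs(L[...,1])<42)&(L[...,0]>-70)&(L[...,0]<5)
for a,b in((0,40),(-20,0),(-30,-20),(-40,-30)):
    q=L[m&(L[...,1]>a)&(L[...,1]<b)][:,0]; print((a,b),len(q),np.percentile(q,[10,30,50,70,90]).round(1))
print(np.mean([get_obs()["contact_force"] for _ in range(5)],0))
E
python3 m.py; python3 -m creep '[[0.7,0,0,0,0,0,0],[0.7,0,0,0,0,0,0],[0.7,0,0,0,0,0,0],[0.7,0,0,0,0,0,0],[0.7,0,0,0,0,0,0]]'; python3 m.py
```

```text
(0, 40) 364 [-34.  -33.2 -32.7 -32.1 -21.4]
(-20, 0) 118 [-54.4 -34.2 -33.2 -32.7 -31.6]
(-30, -20) 90 [-53.6 -50.8 -38.8 -33.  -31.9]
(-40, -30) 83 [-34.1 -33.5 -33.  -32.5 -31.7]
[ 0.01010693 -1.17350089  7.3398193 ]
t: 6.32
eef_pos: [0.4301, -0.2597, 0.0175]
tool_rot: [0.0, 0.819, 0.574, 0.0]
contact_force: [-0.5, -1.8, 7.3]
gripper_width: 0.851
grasp_force: 5.5
(0, 40) 357 [-34.  -33.3 -32.7 -32.1 -30.6]
(-20, 0) 116 [-54.6 -34.5 -33.5 -32.6 -31.7]
(-30, -20) 88 [-53.2 -50.6 -37.6 -33.2 -32.2]
(-40, -30) 89 [-33.9 -33.3 -32.8 -32.2 -31.5]
[-1.1172172  -1.55296485  8.40915965]
```

The tray is still at 33 mm. The sideways force reads low because of friction at the button, so I'll nudge 2 mm into the tray and read it again.

```bash
python3 -m creep '[[0.7,0.3,1,0,0,0,0],[0.7,0.3,1,0,0,0,0],[0.7,0,0,0,0,0,0],[0.7,0,0,0,0,0,0],[0.7,0,0,0,0,0,0]]'; python3 -m creep '[[0.7,0,0,0,0,0,0],[0.7,0,0,0,0,0,0],[0.7,0,0,0,0,0,0],[0.7,0,0,0,0,0,0],[0.7,0,0,0,0,0,0]]'; python3 m.py
```

```text
t: 7.0
eef_pos: [0.4301, -0.2596, 0.0175]
tool_rot: [0.001, 0.819, 0.573, -0.001]
contact_force: [-1.8, -6.4, 6.0]
gripper_width: 0.852
grasp_force: 5.2
t: 7.62
eef_pos: [0.4301, -0.2596, 0.0175]
tool_rot: [0.001, 0.819, 0.573, -0.001]
contact_force: [-2.9, -6.1, 6.9]
gripper_width: 0.846
grasp_force: 5.2
(0, 40) 363 [-33.8 -33.1 -32.6 -32.1 -30.1]
(-20, 0) 114 [-54.8 -33.9 -33.  -32.4 -31.6]
(-30, -20) 85 [-52.8 -50.4 -34.8 -33.3 -32.3]
(-40, -30) 90 [-34.1 -33.4 -32.9 -32.4 -31.3]
[-1.33925154 -6.29644786  6.8155552 ]
```

The finger now pushes against the tray with about 6 N, and the tray is still and 33 mm out. Handing in.

```bash
python3 -c "from station import *; print(hand_in())"
```

```text
the job is handed in; nothing more can be done
None
```

I pressed the button and handed the job in with a finger holding the tray still about 33 mm out, past the front row of coins and clear of the cup; `hand_in()` gave no verdict.

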